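Hold a bayonet jar lid half-way to its lock at the craft stall

ROBOT

A 6-joint arm with a two-finger parallel gripper is mounted at the origin on the work surface. World frame = base frame: x ahead of the robot, y to its left, z up, the work surface at z = 0. Lengths are in m, angles in rad, forces in N, time in s.
With the tool pointing down it reaches from about 0.4 to 0.825 m from the base axis. Payload 7 kg.
Tool frame: the origin (TCP) lies midway between the tips of the shut fingers; the grasp point (between the pads) lies 19 mm behind it; z points along the fingers, y is the line along which they close (so a half turn about z gives the same grasp; the last joint's range is limited). The gripper opens to 88 mm and grips with 3 to 60 N. Pads are 19 mm wide; open, the fingers measure 130 mm over their backs; the gripper's body (78 mm by 193 mm) begins 47 mm behind the grasp point.
Start: joints at [0.288, 0.359, 0.012, 0, -1.224, -0.288], TCP at [0.675, -0, 0.227] pointing down, gripper open.
Joint ranges: [-3.07, 3.07], [-1.43, 2.12], [-1.02, 1.25], [-3.03, 1.67], [-3.05, -0], [-3.03, 3.03]. Speed limits (rad/s): [2.39, 2.39, 3.01, 3.14, 3.14, 3.14].

INTERFACE

Orientations are given as [roll, pitch, yaw] about the fixed x, y, z axes, in that order (R = Rz(yaw) Ry(pitch) Rx(roll)).
In Python, from station import telemetry, eyes, ticket, recognise, trace gives the robot as it stands. The module is installed in compiled form; this text tells all that it offers.
- The arm moves only by the tool servo_tool, never from a script. Its argument "series" is a list that holds one entry, the list of rows, each a list of 4 numbers: the shift along the tool's x, y, z in mm, then the turn about the tool's z in rad. In form: [[[x, y, z, roll], ...]]. A call has exactly 10 rows; each row shifts and turns the commanded pose from where the row before left it, along the tool's axes as they then stand; what a row does not reach is not made up. A row lasts 1/12 s, in which the tool goes at most 41.7 mm and 7.16 degrees, less where a joint would pass 70% of its speed; a pose out of reach is approached as far as the arm can. A call is refused whole if a number of a shift passes 41.7 or a number of a turn 0.125, either way. A call with a gripper value outside its range is refused whole. "claw" is the gripper's target within -1 to 1 (shut at 1, half-way at 0, fully open at -1), set as the call begins (left out, the last holds). The fingers move at their own pace and stop on an object; "grip_force" is the grip in N (left out, the last holds). Time passes only in rows, so rows that do not move let the fingers close, or fill a call up. It gives the time, the measured TCP pose, the force, the opening and the grip force at its end, in the units of the state.
- telemetry.get_state(): the state, without advancing time (a new reading comes with each control period).
- eyes.grab_frame(name): name is "scene" or "side" or "wrist"; returns the picture (480x640x3 uint8, red, green, blue); there is no depth.
- eyes.calibration(name): a dict with "mtx" (3x3 intrinsics, pixels), "k1" (the pictures are not rectified: a ray, as slopes to the right and down, at radius r is drawn at 1 + k1 r^2 times it, then the intrinsics apply), "rvec" (rotation vector, rad) and "tvec" (3), from world to camera coordinates, as OpenCV has them. Camera axes: x right, y down, z forward; pixel columns grow to the right and rows downward; lengths in m; the calibration is good to about 2 mm. A picture is of the moment at which its call begins: read the wrist's pose just before it. calibration takes no time and is no camera call; for the wrist camera it gives the pose at the moment of the call.
- ticket.job_done(): hands the job in; it is judged then, once.
Trained networks look in the newest picture that a camera, given by its name, has taken for a name from the list of things; names that differ only in an ending like _2 or _b are one class to them, and where a whole thing is asked for, a point or a joint stands for the part that bears it (a point fixed in the world has none). Each returns a list of dicts, best first, with "conf" (0 to 1); they miss things now and then, are a little off and sometimes report something else, mostly with a low value. They report only what shows in the picture. A call takes as long as a camera call.
- recognise(camera, name): "position" ([x, y, z] in m, in world coordinates, good to about 4 mm: the middle of the surface that is visible of it).
- trace(camera, name): "mask" (480x640 bool, what is visible of it).
The state is a dict: "t": time; "q": joint angles; "qd": joint speeds; "joint_efforts": joint torques, N m; "eef_pos": TCP position; "ee_rot": TCP orientation; "force": force on the tool from outside, world axes, zero at the start; "moment": the same for the moment, N m; "width": finger opening in m; "gripper_force": force on a finger pad.
Only numpy, scipy, OpenCV 4.12 (cv2) and the standard library are available. Lean on these libraries where they do the work, as an engineer would, in place of code of your own. Each camera call takes 0.05 s, during which the arm holds its last target. There are 200 camera calls.

TASK

Lift the cover of the wooden show case gently by its front tab until it rests fully open on its stop, and take the jar lid out of the case by its upright bar. Drop the lid's two lugs through the two notches of the jar that is screwed to the square board, let it go fully down onto the rim, and turn it clockwise (seen from above) by an eighth of a turn, which is half-way to the lock, never as far as the click. Finish while still gripping the lid there, so that the stallholder can pencil a mark across the joint; leave the cover open and everything else on the table where it is.

Things in the scene. Friction and masses are not known exactly. Their poses are not given: they have to be found in the camera images.
- case: Light wooden open-topped show case fixed to the table, left or right: 180 (x) x 260 (y) x 74 mm high, walls and floor 8 mm. Origin: centre of its underside; z up, x from its front (tab side, facing the robot) to its hinge side. Place and yaw vary. The jar lid stands in it.
- cover (a joint): Opening angle of the case's cover (wood frame, clear pane, 180 x 260 x 8 mm, 0.25 kg), rad: 0 shut, 1.6 fully open on its stop (just past upright). The hinge runs along the case's y at the top of its rear wall. It is stiff: the cover stays where it is left and takes about 2 to 5 N at the tab.
- cover_hinge (a point): A point on the cover's hinge line, half-way along it: 90 mm behind the case's centre and 74 mm above the table. Turns with the cover.
- cover_tab (a point): Grip point of the wooden pull tab jutting 55 mm from the middle of the cover's front edge, in its plane; 14 mm wide (case y), 12 mm thick. 212 mm from the hinge line and 6 mm above the plane through it; 80 mm above the table when shut, 286 mm when open (tab then points up). Pinched across its width it pivots between the fingers, so the hand can stay pointing down.
- lid_grip (a point): Grip point of the loose wooden jar lid: on its axis, on its upright bar handle, 23 mm above the disc's top face, 49 mm above the lid's underside (so 57 mm above the table at the start). The bar stands across the disc: 60 mm long, 12 mm thick, 34 mm high; x along the bar, z up. Half a turn gives the same lid.
- lid_seat (a point): Point of the lid on its axis in the underside of the disc, the face that seats on the jar rim: 31 mm below lid_grip. x along the bar, z up.
- jar_rim (a point): Centre of the jar's mouth, level with its rim, 102 mm above the table; x runs through the two notches (at +x and -x), z up. Seated, lid_seat coincides with it and lid_grip is 133 mm above the table. The mouth is 52 mm wide in an 8 mm thick lip; the notches in the lip are about 15 mm wide. The lid enters with its bar along x, to within about 6 degrees.
- lid: The jar lid as a whole, about 0.12 kg, origin at the centre of its underside. Disc 84 mm across, 8 mm thick; below it a plug 48 mm across, 18 mm deep, tapered at its foot, with two lugs directly under the two ends of the bar (at +x and -x), standing out 6 mm, 8 mm wide, 6 mm high, 10 mm below the disc. At the start it stands on its plug on the case floor.
- bobbin_a: Bystander: small wooden bobbin, 26 mm wide, 36 mm high, in a rear corner of the case (its -y side).
- bobbin_b: Bystander: the like bobbin in the other rear corner (its +y side).
- tape: Bystander: cardboard-brown roll of tape, 64 mm across, 20 mm high, flat on the table, left.
- parcel: Bystander: paper-wrapped parcel, 80 x 100 x 45 mm, beyond the case and jar.
- bowl: Bystander: steel bowl, 110 mm across, 45 mm high, beyond the case and jar.
- mug: Bystander: white mug, 76 mm across, 90 mm high, right.
- glue: Bystander: white plastic bottle, 48 mm across, 110 mm high, far left.
- jar: Wooden jar, 88 mm across, on a square board (150 mm, 12 mm thick), fixed; origin under the board; place and yaw vary. A wooden ear (12 x 14 mm) outside marks each notch. With the lid down, it turns only clockwise seen from above, with little drag: at 70 degrees it meets the click springs, at 90 it locks, then an end stop. Half-way is 45 degrees clockwise from where the lugs enter.

How it is judged:
On the way, in this order (a step that is already met when the one before it is completed fails the run):
1. the cover has been lifted onto its open stop (value of joint cover above 1.5 rad), for 0.2 s.
2. the lid is lifted out of the case, clear of its walls (height (world z) of lid_seat above 0.11 m and contact force between the fingers and lid above 1 N), for 0.1 s.
3. the lid's lugs have gone down through the notches and the disc lies on the rim (horizontal distance between lid_seat and jar_rim below 0.005 m and z of lid_seat in the frame of jar_rim between -0.004 and 0.004 m and angle between the x axis of lid_seat and the x axis of jar_rim, either way round below 0.4 rad), for 0.05 s.
At the end, for the whole second after the job is handed in: The lid is seated in the jar (disc within 4 mm of the rim, within 5 mm of centre, level within 0.08 rad), turned 32 to 58 degrees clockwise from where the lugs enter (45 is half-way), still and still gripped by its bar in the fingers (over 1 N); the cover stands open (over 1.45 rad) (horizontal distance between lid_seat and jar_rim below 0.005 m and z of lid_seat in the frame of jar_rim between -0.004 and 0.004 m and angle between the x axis of lid_seat and the x axis of jar_rim, either way round between 0.56 and 1.01 rad and angle between lid_seat's own z axis and vertical below 0.08 rad and contact force between the fingers and lid above 1 N and distance between the grasp point and lid_grip below 0.035 m and angular speed of lid below 0.15 rad/s and value of joint cover above 1.45 rad); the arm keeps its last pose, push and grip.
It fails at once if the lid is turned on to the click (horizontal distance between lid_seat and jar_rim below 0.01 m and z of lid_seat in the frame of jar_rim below 0.005 m and angle between the x axis of lid_seat and the x axis of jar_rim, either way round above 1.2 rad).
It fails at once if the cover is flung or slammed (over 1.5 rad/s) (velocity of joint cover above 1.5 rad/s or velocity of joint cover below -1.5 rad/s).
It fails at once if a bystander is moved over 30 mm (distance of any of bobbin_a, bobbin_b, tape, parcel, bowl, mug, glue from where it was at the start of the episode above 0.03 m).
It also fails if it takes over 67 s, if anything falls off the work surface, if the arm or the gripper's body presses on something with over 40 N, if the wrist force passes 120 N, or if a joint passes its speed limit or range.

## Working session

There is one attempt and no reset: what is moved stays moved. The work goes in short steps, Python scripts to look and compute and a tool call to move; the robot and the scene stay as the last step left them, time stands still between calls to the robot, and variables do not carry over. Pictures are saved under pics/ and viewed, at most 10 in all, crops included, and the job is handed in when it is done.

Besides the shell and the picture viewer there is one more tool, called as a command line: name --argument value ..., lists and objects as JSON in quotes. servo_tool: Moves the arm, as the interface text tells. Its arguments: {"type":"object","properties":{"series":{"type":"array"},"claw":{"type":"number"},"grip_force":{"type":"number"}},"required":["series"]}

```bash
mkdir -p pics; cat > h.py <<'E'
import numpy as np, cv2
from station import telemetry, eyes, ticket, recognise, trace
def grab(cam,fn=None):
    im=eyes.grab_frame(cam)
    if fn: cv2.imwrite('pics/'+fn,im[:,:,::-1])
    return im
def cal(cam):
    c=eyes.calibration(cam);R=cv2.Rodrigues(np.array(c['rvec'],float))[0]
    return np.array(c['mtx'],float),float(c['k1']),R,np.array(c['tvec'],float).ravel()
def proj(cam,P):
    K,k,R,t=cal(cam);p=np.atleast_2d(P)@R.T+t;s=p[:,:2]/p[:,2:]
    s=s*(1+k*(s**2).sum(1,keepdims=True));return s*[K[0,0],K[1,1]]+K[:2,2]
def back(cam,uv,z):
    K,k,R,t=cal(cam);d=(np.atleast_2d(uv)-K[:2,2])/[K[0,0],K[1,1]];s=d.copy()
    for _ in range(20): s=d/(1+k*(s**2).sum(1,keepdims=True))
    r=np.c_[s,np.ones(len(s))]@R;c=-R.T@t
    return c+r*((z-c[2])/r[:,2])[:,None]
E
python3 - <<'E'
from h import *
np.set_printoptions(precision=4,suppress=True)
s=telemetry.get_state();print(s['t'],s['eef_pos'],s['ee_rot'],s['width'])
for c in('scene','side'):
    im=grab(c,c+'0.png')
    K,k,R,t=cal(c);print(c,-R.T@t,R[2])
    for n in('case','cover_tab','lid_grip','jar','jar_rim','mug','bobbin_a','tape','glue'):
        print(n,[(np.round(d['position'],3).tolist(),round(d['conf'],2)) for d in recognise(c,n)[:2]])
E
```

```text
0.0 [ 0.6745 -0.      0.2256] [ 3.1399 -0.0001 -1.571 ] 0.08781795838504071
scene [1.3433 0.6141 0.9403] [-0.5734 -0.4933 -0.6541]
case [([0.588, -0.114, 0.078], 0.89)]
cover_tab [([0.571, -0.126, 0.08], 0.81)]
lid_grip []
jar [([0.605, 0.24, 0.014], 0.96)]
jar_rim [([0.605, 0.235, 0.016], 0.62), ([0.502, 0.439, 0.025], 0.45)]
mug [([0.786, 0.083, 0.045], 0.66), ([0.529, -0.415, 0.058], 0.61)]
bobbin_a []
tape [([0.501, 0.435, 0.025], 0.81)]
glue [([0.762, 0.234, 0.068], 0.97)]
side [ 0.276  -0.697   0.8019] [ 0.2957  0.675  -0.676 ]
case [([0.525, -0.224, 0.081], 0.79)]
cover_tab [([0.521, -0.198, 0.084], 0.67)]
lid_grip [([0.523, -0.223, 0.079], 0.28)]
jar [([0.568, 0.198, 0.019], 0.58)]
jar_rim []
mug [([0.528, -0.427, 0.051], 0.62)]
bobbin_a [([0.767, 0.05, 0.048], 0.64)]
tape [([0.498, 0.425, 0.018], 0.61)]
glue [([0.746, 0.21, 0.034], 0.58), ([0.526, -0.202, 0.075], 0.33)]
```

View pics/scene0.png

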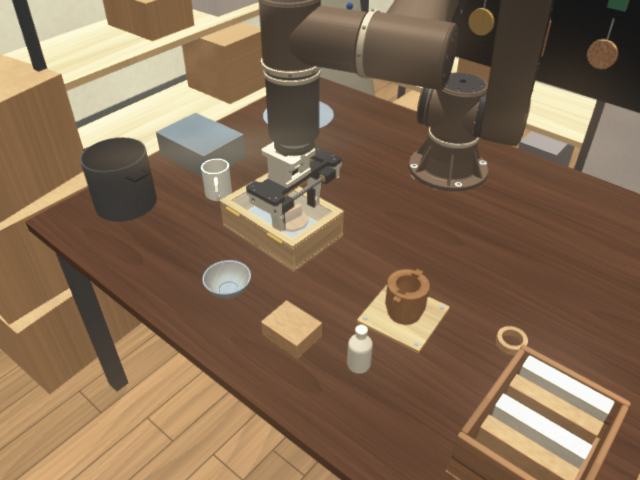

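View pics/side0.png

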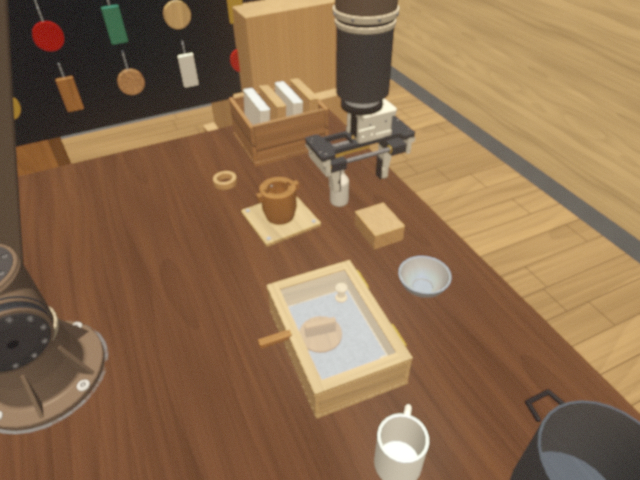

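The side view shows the shut case with its front tab at about (272,338), and the lid inside it at (320,335) with its bar running left to right. The jar is at (278,200) with ears at about (264,190) and (292,186). The scene view shows the ears at about (398,297) and (420,274).

```bash
python3 - <<'E'
from h import *
from scipy.optimize import minimize
np.set_printoptions(precision=4,suppress=True)
print('corners',back('side',[(267,287),(350,263),(410,357),(315,396)],.082)[:,:2])
print('tab tip',back('side',[(260,341),(290,335)],.082)[:,:2])
print('bar',back('side',[(305,328),(336,322)],.066)[:,:2])
print('ears side',back('side',[(264,189),(292,186)],.1)[:,:2],'scene',back('scene',[(398,297),(420,274)],.1)[:,:2])
print('rim centre scene',back('scene',[(409,284)],.102),'side',back('side',[(279,187)],.102))
grab('side')
m=trace('side','case');print([(d['conf'],d['mask'].sum()) for d in m])
m=m[0]['mask']
def mk(p):
    c,s=np.cos(p[2]),np.sin(p[2]);a=np.array([[x,y,z] for x in(-.09,.09) for y in(-.13,.13) for z in(0,.082)])
    a[:,:2]=a[:,:2]@np.array([[c,s],[-s,c]])+p[:2]
    h=cv2.convexHull(np.round(proj('side',a)*16).astype(np.int32));o=np.zeros((480,640),np.uint8)
    cv2.fillConvexPoly(o,h,1,shift=4);return o>0
f=lambda p:-(mk(p)&m).sum()/(mk(p)|m).sum()
best=min((minimize(f,[.6,-.13,y],method='Nelder-Mead',options=dict(initial_simplex=np.array([.6,-.13,y])+np.vstack([np.zeros(3),np.diag([.03,.03,.2])]))) for y in(-.2,0,.2)),key=lambda r:r.fun)
print(best.x,best.fun)
K,k,R,t=cal('wrist');print('wrist',-R.T@t,R)
E
```

```text
corners [[ 0.4479 -0.0523]
 [ 0.6266 -0.0642]
 [ 0.6134 -0.3129]
 [ 0.4346 -0.3101]]
tab tip [[ 0.391  -0.1691]
 [ 0.4445 -0.1801]]
bar [[ 0.4796 -0.1658]
 [ 0.5379 -0.1782]]
ears side [[0.5486 0.234 ]
 [0.6138 0.2153]] scene [[0.6225 0.2276]
 [0.5364 0.226 ]]
rim centre scene [[0.5785 0.2253 0.102 ]] side [[0.5832 0.2228 0.102 ]]
[(0.73, np.int64(14727))]
[ 0.532  -0.1798 -0.0543] -0.9734686971235195
wrist [ 0.6754 -0.07    0.384 ] [[-1.     -0.0006  0.0008]
 [-0.0004  0.966   0.2586]
 [-0.0009  0.2586 -0.966 ]]
```

servo_tool --series '[[[17,26,0,0],[17,26,0,0],[17,26,0,0],[17,26,0,0],[17,26,0,0],[17,26,0,0],[17,26,0,0],[17,26,0,0],[17,26,0,0],[17,26,0,0]]]' --claw -1

```text
t: 1.93
eef_pos: [0.4136, -0.1706, 0.2268]
ee_rot: [-3.141, -0.0, -1.571]
force: [-0.4, -0.7, -0.7]
width: 0.0879
gripper_force: 0.0
```

servo_tool --series '[[[0,0,0,0.12],[0,0,0,0.12],[0,0,0,0.12],[0,0,0,0.12],[0,0,0,0.12],[0,0,0,0.12],[0,0,0,0.12],[0,0,0,0.12],[0,0,0,0.12],[0,0,0,0.12]]]'

```text
t: 2.77
eef_pos: [0.415, -0.17, 0.2267]
ee_rot: [-3.141, 0.0, -2.777]
force: [0.8, 0.2, -0.5]
width: 0.0876
gripper_force: 0.0
```

servo_tool --series '[[[0,0,0,0.12],[0,0,0,0.12],[0,0,0,0.12],[0,0,0,0.065],[0,0,0,0],[0,0,0,0],[0,0,0,0],[0,0,0,0],[0,0,0,0],[0,0,0,0]]]'

```text
t: 3.6
eef_pos: [0.415, -0.17, 0.2266]
ee_rot: [-3.142, 0.0, 3.088]
force: [-0.3, -0.1, -0.4]
width: 0.0877
gripper_force: 0.0
```

```bash
python3 - <<'E'
from h import *
np.set_printoptions(precision=4,suppress=True)
s=telemetry.get_state();print(s['t'],s['eef_pos'],s['ee_rot'],s['q'])
grab('wrist','w1.png')
for n in('cover_tab','case','lid_grip','lid'):
    print(n,[(np.round(d['position'],3).tolist(),round(d['conf'],2)) for d in recognise('wrist',n)[:2]])
for i in trace('wrist','cover_tab')[:1]:
    v,u=np.nonzero(i['mask']);print('tab mask',u.min(),u.max(),v.min(),v.max(),u.mean(),v.mean())
grab('side')
E
```

```text
3.6 [ 0.415  -0.17    0.2266] [-3.1416  0.      3.0881] [ 0.0531 -0.0249 -0.4604  0.     -1.1352 -1.6774]
cover_tab [([0.48, -0.175, 0.081], 0.88)]
case [([0.463, -0.182, 0.083], 0.74)]
lid_grip []
lid []
tab mask 166 466 189 379 316.4068740222693 302.920263182111
```

View pics/w1.png

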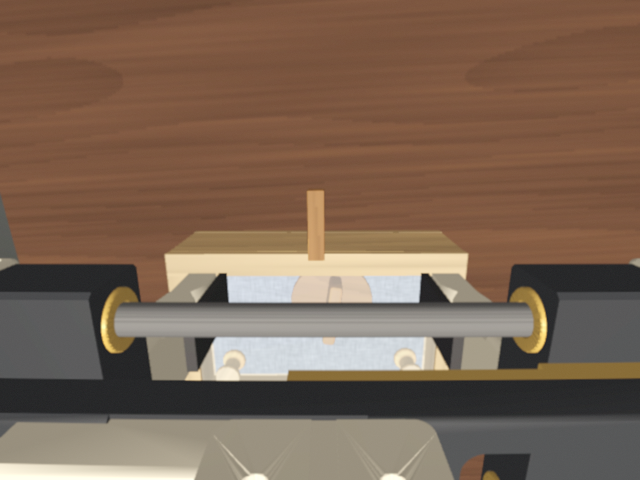

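The wrist view shows the tab from its tip at (315,191) to its root at (316,258). The cover's front edge runs from about (168,254) to (466,254), and the lid is under the pane at (330,290).

```bash
python3 - <<'E'
from h import *
np.set_printoptions(precision=4,suppress=True)
print(back('wrist',[(307,191),(324,191),(308,259),(324,259),(168,254),(466,254)],.083))
print('lid bar',back('wrist',[(336,278),(328,342)],.066))
# ears from side / scene: rim-related crops
import cv2
a=grab('side')[165:235,235:325];b=grab('scene')[260:350,350:455]
cv2.imwrite('pics/jar.png',np.hstack([cv2.resize(a,(400,311)),cv2.resize(b,(363,311))])[:,:,::-1])
E
```

```text
[[ 0.3882 -0.1825  0.083 ]
 [ 0.3889 -0.1687  0.083 ]
 [ 0.4463 -0.1854  0.083 ]
 [ 0.447  -0.1718  0.083 ]
 [ 0.4355 -0.3044  0.083 ]
 [ 0.4491 -0.0506  0.083 ]]
lid bar [[ 0.4715 -0.1621  0.066 ]
 [ 0.5368 -0.1727  0.066 ]]
```

View pics/jar.png

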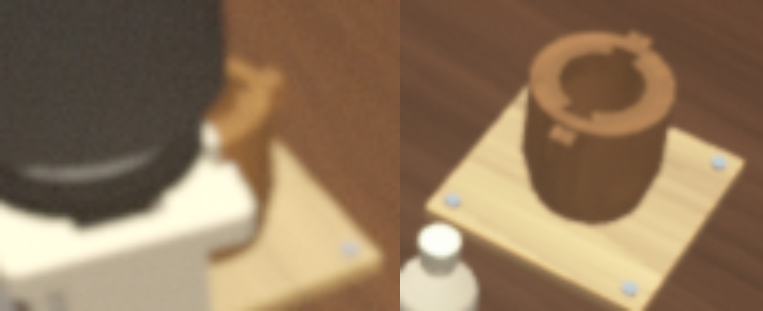

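The jar crop shows the ears and notches at upper right and lower left of the rim in the scene view; I'll refine them with the wrist camera later. Now descending on the tab.

servo_tool --series '[[[2,-3,17,0],[2,-3,17,0],[0,0,17,0],[0,0,17,0],[0,0,17,0],[0,0,17,0],[0,0,17,0],[0,0,17,0],[0,0,17,0],[0,0,12,0]]]'

```text
t: 4.88
eef_pos: [0.4102, -0.1758, 0.0603]
ee_rot: [-3.142, -0.001, 3.087]
force: [0.5, 0.1, 0.3]
width: 0.0874
gripper_force: 0.0
```

servo_tool --series '[[[0,0,0,0],[0,0,0,0],[0,0,0,0],[0,0,0,0],[0,0,0,0],[0,0,0,0],[0,0,0,0],[0,0,0,0],[0,0,0,0],[0,0,0,0]]]' --claw 1 --grip_force 20

```text
t: 5.72
eef_pos: [0.4107, -0.1758, 0.0616]
ee_rot: [-3.142, 0.0, 3.087]
force: [0.4, -0.5, -1.0]
width: 0.0267
gripper_force: 0.0
```

```bash
python3 - <<'E'
from h import *
H=np.array([.532,-.1823])+.09*np.array([.9986,-.0535])
print(H)
# tab path in case x (relative hinge) and z, deltas per row in tool frame (tool x = -case x, z down)
N=40;th=np.linspace(0,1.62,N+1)
r,e=.212,.006
x=-(r*np.cos(th))+e*np.sin(th);z=.074+r*np.sin(th)+e*np.cos(th)
print(x[[0,-1]],z[[0,-1]])
d=np.round(np.c_[-np.diff(x),-np.diff(z)]*1000,1)
print(d.tolist())
E
```

```text
[ 0.621874 -0.187115]
[-0.212       0.01641971] [0.08       0.28544832]
[[-0.4, -8.6], [-0.8, -8.6], [-1.1, -8.5], [-1.5, -8.5], [-1.8, -8.4], [-2.1, -8.3], [-2.5, -8.2], [-2.8, -8.1], [-3.1, -8.0], [-3.4, -7.9], [-3.8, -7.7], [-4.1, -7.6], [-4.4, -7.4], [-4.7, -7.2], [-5.0, -7.0], [-5.2, -6.8], [-5.5, -6.6], [-5.8, -6.4], [-6.0, -6.1], [-6.3, -5.9], [-6.5, -5.6], [-6.7, -5.3], [-6.9, -5.1], [-7.1, -4.8], [-7.3, -4.5], [-7.5, -4.2], [-7.7, -3.9], [-7.8, -3.6], [-7.9, -3.3], [-8.1, -2.9], [-8.2, -2.6], [-8.3, -2.3], [-8.4, -1.9], [-8.4, -1.6], [-8.5, -1.2], [-8.5, -0.9], [-8.6, -0.6], [-8.6, -0.2], [-8.6, 0.1], [-8.6, 0.5]]
```

servo_tool --series '[[[0,0,0,0],[0,0,0,0],[0,0,0,0],[0,0,0,0],[0,0,0,0],[0,0,0,0],[0,0,-2,0],[0,0,-4,0],[-0.5,0,-6,0],[-1,0,-8,0]]]'

```text
t: 6.55
eef_pos: [0.412, -0.1764, 0.0813]
ee_rot: [-3.141, -0.001, 3.088]
force: [2.2, -5.6, -5.0]
width: 0.014
gripper_force: 20.0
```

servo_tool --series '[[[-1.3,0,-8.5,0],[-1.7,0,-8.4,0],[-2,0,-8.3,0],[-2.4,0,-8.3,0],[-2.7,0,-8.1,0],[-3,0,-8,0],[-3.3,0,-7.9,0],[-3.6,0,-7.7,0],[-4,0,-7.6,0],[-4.3,0,-7.5,0]]]'

```text
t: 7.38
eef_pos: [0.4387, -0.1778, 0.1615]
ee_rot: [-3.141, -0.004, 3.087]
force: [-2.7, -4.9, -4.1]
width: 0.0138
gripper_force: 20.0
```

servo_tool --series '[[[-4.6,0,-7.3,0],[-4.9,0,-7,0],[-5.2,0,-6.8,0],[-5.4,0,-6.6,0],[-5.7,0,-6.4,0],[-5.9,0,-6.2,0],[-6.2,0,-5.9,0],[-6.4,0,-5.7,0],[-6.6,0,-5.4,0],[-6.8,0,-5.2,0]]]'

```text
t: 8.22
eef_pos: [0.4959, -0.1807, 0.224]
ee_rot: [-3.141, -0.005, 3.087]
force: [-5.6, -1.8, 1.0]
width: 0.014
gripper_force: 20.0
```

servo_tool --series '[[[-7,0,-5,0],[-7.2,0,-4.7,0],[-7.4,0,-4.4,0],[-7.6,0,-4.1,0],[-7.7,0,-3.8,0],[-7.9,0,-3.5,0],[-8,0,-3.2,0],[-8.1,0,-2.8,0],[-8.2,0,-2.5,0],[-8.3,0,-2.2,0]]]'

```text
t: 9.05
eef_pos: [0.5758, -0.1848, 0.2606]
ee_rot: [-3.142, -0.001, 3.087]
force: [-3.6, -2.2, -1.1]
width: 0.0135
gripper_force: 20.0
```

servo_tool --series '[[[-8,0,-1.8,0],[-8,0,-1.5,0],[-8,0,-1.2,0],[-8,0,-0.9,0],[-8,0,-0.6,0],[-7,0,-0.2,0],[-6,0,0,0],[-5,0,0,0],[-4,0,0.3,0],[-3,0,0,0]]]'

```text
t: 9.88
eef_pos: [0.6407, -0.1882, 0.2663]
ee_rot: [3.142, -0.0, 3.087]
force: [-4.4, -0.5, -1.1]
width: 0.0137
gripper_force: 20.0
```

```bash
python3 - <<'E'
from h import *
print(telemetry.get_state()['force'])
grab('side','s2.png')
E
```

```text
[-4.42851113 -0.48151069 -1.11617151]
```

View pics/s2.png

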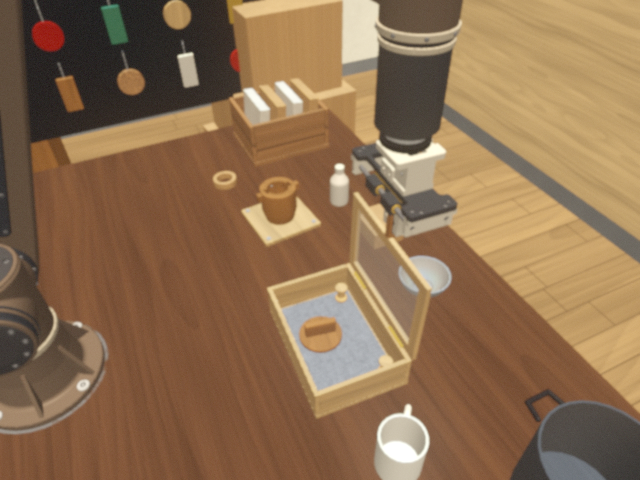

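The side view shows the cover nearly upright, still held by the tab at about (390,225), with the lid at (321,334) standing in the case. I'll push on until the stop shows in the force.

servo_tool --series '[[[-2,0,0,0],[-2,0,0,0],[-1,0,0,0],[-1,0,0,0],[0,0,0,0],[0,0,0,0],[0,0,0,0],[0,0,0,0],[0,0,0,0],[0,0,0,0]]]'

```text
t: 10.77
eef_pos: [0.6423, -0.1883, 0.2662]
ee_rot: [3.141, -0.007, 3.087]
force: [-17.7, 2.5, 2.4]
width: 0.0139
gripper_force: 20.0
```

servo_tool --series '[[[0.5,0,0,0],[0.5,0,0,0],[0,0,0,0],[0,0,0,0],[0,0,0,0],[0,0,0,0],[0,0,0,0],[0,0,0,0],[0,0,0,0],[0,0,0,0]]]' --claw -0.2

```text
t: 11.6
eef_pos: [0.6452, -0.1885, 0.2664]
ee_rot: [-3.142, -0.0, 3.087]
force: [-0.3, -0.2, 0.8]
width: 0.0526
gripper_force: 0.0
```

servo_tool --series '[[[3,0,-5,0],[8,0,-5,0],[18,0,0,0],[20,0,0,0],[20,0,0,0],[20,0,0,0],[20,0,0,0],[16,0,0,0],[8,0,0,0],[0,0,0,0]]]'

```text
t: 12.43
eef_pos: [0.5111, -0.1813, 0.2778]
ee_rot: [3.141, 0.002, 3.087]
force: [-0.4, -0.4, 0.5]
width: 0.0526
gripper_force: 0.0
```

```bash
python3 - <<'E'
from h import *
np.set_printoptions(precision=4,suppress=True)
s=telemetry.get_state();print(s['t'],s['eef_pos'],s['width'])
for c in('side','wrist'):
    im=grab(c,c+'3.png')
    for n in('lid_grip','lid','cover_tab'):
        print(c,n,[(np.round(d['position'],3).tolist(),round(d['conf'],2)) for d in recognise(c,n)[:2]])
E
```

```text
12.4333 [ 0.5111 -0.1813  0.2778] 0.05261288803550284
side lid_grip [([0.502, -0.177, 0.033], 0.81)]
side lid [([0.505, -0.174, 0.036], 0.75), ([0.803, -0.122, 0.035], 0.72)]
side cover_tab [([0.623, -0.22, 0.175], 0.83)]
wrist lid_grip [([0.507, -0.171, 0.033], 0.97)]
wrist lid []
wrist cover_tab [([0.632, -0.185, 0.153], 0.73)]
```

View pics/wrist3.png

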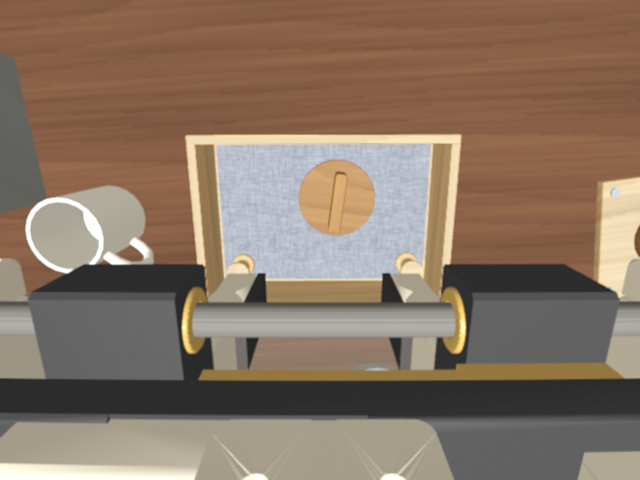

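The wrist view shows the lid in the open case: disc centre at about (337,198), bar from about (341,175) to (335,230).

```bash
python3 - <<'E'
from h import *
np.set_printoptions(precision=4,suppress=True)
im=grab('wrist')
print('disc',back('wrist',[(337,198),(299,198),(375,198)],.034),'bar',back('wrist',[(341,175),(335,231)],.068))
d=trace('wrist','lid_grip');m=d[0]['mask'].astype(np.uint8);print(d[0]['conf'],m.sum())
v,u=np.nonzero(m);print(u.min(),u.max(),v.min(),v.max())
# bar vs disc by brightness within mask
cv2.imwrite('pics/crop.png',cv2.resize(im[150:245,285:390],None,fx=5,fy=5,interpolation=cv2.INTER_CUBIC)[:,:,::-1])
E
```

```text
disc [[ 0.5088 -0.1668  0.034 ]
 [ 0.5066 -0.208   0.034 ]
 [ 0.511  -0.1257  0.034 ]] bar [[ 0.4809 -0.1629  0.068 ]
 [ 0.5369 -0.1713  0.068 ]]
0.29 376
227 254 255 272
```

View pics/crop.png

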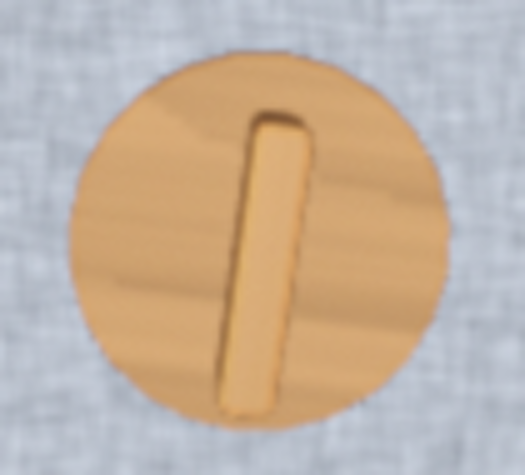

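The crop confirms the bar direction, about -0.16 rad. I'll align and descend.

servo_tool --series '[[[1.5,7,10,0],[1.3,7,20,0],[0,0,25,0.05],[0,0,28,0.057],[0,0,28,0],[0,0,28,0],[0,0,28,0],[0,0,23,0],[0,0,10,0],[0,0,0,0]]]'

```text
t: 13.77
eef_pos: [0.5084, -0.1668, 0.0738]
ee_rot: [-3.141, -0.005, 2.98]
force: [-0.1, -0.4, -0.4]
width: 0.0523
gripper_force: 0.0
```

servo_tool --series '[[[0,0,5,0],[0,0,8,0],[0,0,8,0],[0,0,8,0],[0,0,5,0],[0,0,3,0],[0,0,0,0],[0,0,0,0],[0,0,0,0],[0,0,0,0]]]'

```text
t: 14.6
eef_pos: [0.5107, -0.1672, 0.0398]
ee_rot: [3.142, 0.001, 2.98]
force: [-1.2, 0.0, -0.4]
width: 0.0524
gripper_force: 0.0
```

servo_tool --series '[[[0,0,0,0],[0,0,0,0],[0,0,0,0],[0,0,0,0],[0,0,0,0],[0,0,0,0],[0,0,0,0],[0,0,0,0],[0,0,0,0],[0,0,0,0]]]' --claw 1 --grip_force 30

```text
t: 15.43
eef_pos: [0.5104, -0.1672, 0.0395]
ee_rot: [-3.142, 0.0, 2.98]
force: [-0.1, 0.3, 0.8]
width: 0.012
gripper_force: 29.9
```

servo_tool --series '[[[0,0,-8,0],[0,0,-15,0],[0,0,-22,0],[0,0,-26,0],[0,0,-26,0],[0,0,-26,0],[0,0,-26,0],[0,0,-26,0],[0,0,-20,0],[0,0,-15,0]]]'

```text
t: 16.27
eef_pos: [0.5106, -0.1673, 0.2523]
ee_rot: [3.141, 0.003, 2.98]
force: [-0.0, -1.1, -0.9]
width: 0.0118
gripper_force: 29.9
```

servo_tool --series '[[[0,20,0,0],[0,30,0,0],[0,40,0,0],[0,40,0,0],[0,40,0,0],[0,40,0,0],[0,40,0,0],[0,40,0,0],[0,40,0,0],[0,30,0,0]]]'

```text
t: 17.1
eef_pos: [0.5679, 0.191, 0.2499]
ee_rot: [3.141, 0.0, 2.981]
force: [0.0, -0.1, -1.8]
width: 0.0118
gripper_force: 29.9
```

servo_tool --series '[[[-10,0,0,0],[-20,0,0,0],[-20,0,0,0],[-15,0,0,0],[-5,0,0,0],[0,0,0,0],[0,0,0,0],[0,0,0,0],[0,0,0,0],[0,0,0,0]]]'

```text
t: 17.93
eef_pos: [0.6367, 0.177, 0.25]
ee_rot: [3.141, 0.0, 2.981]
force: [1.6, -0.4, -1.1]
width: 0.0121
gripper_force: 29.9
```

```bash
python3 - <<'E'
from h import *
np.set_printoptions(precision=4,suppress=True)
s=telemetry.get_state();print(s['t'],s['eef_pos'],s['ee_rot'],s['width'])
im=grab('wrist','w4.png')
for n in('jar','jar_rim','lid_grip'):
    print(n,[(np.round(d['position'],3).tolist(),round(d['conf'],2)) for d in recognise('wrist',n)[:2]])
print(proj('wrist',[[.58,.225,.102]]))
u,v=proj('wrist',[[.58,.225,.102]])[0].astype(int);print(u,v)
E
```

```text
17.9333 [0.6367 0.177  0.25  ] [3.1411 0.0003 2.9808] 0.012071926047910601
jar [([0.596, -0.089, 0.04], 0.68), ([0.569, 0.225, 0.019], 0.56)]
jar_rim [([0.568, 0.219, 0.017], 0.85)]
lid_grip [([0.612, 0.179, 0.244], 0.59)]
[[371.9057 142.8918]]
371 142
```

View pics/w4.png

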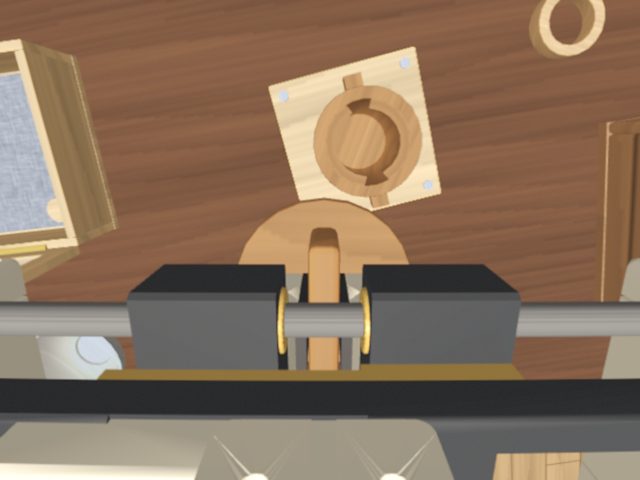

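The wrist view shows the jar: rim centre about (368,141), ears at about (353,82) and (379,199), and the held lid near (323,270). Checking with an overlay of the rim model.

```bash
python3 - <<'E'
from h import *
np.set_printoptions(precision=4,suppress=True)
im=grab('wrist')
c=back('wrist',[(368,141)],.102)[0];e=back('wrist',[(353,82),(379,199)],.1)
yaw=np.arctan2(*(e[1]-e[0])[1::-1]);print(c,e,yaw)
b=back('wrist',[(270,87),(415,48),(440,191),(299,198)],.012);print(b,b.mean(0))
print('case edge check: lid bar dir',back('wrist',[(323,230),(323,370)],.14))
o=cv2.resize(im[60:220,260:460],(800,640),interpolation=cv2.INTER_CUBIC)
T=lambda P:np.round(((proj('wrist',P)-[260,60]+.5)*4)).astype(np.int32)
a=np.linspace(0,2*np.pi,90)
for r in(.026,.044): cv2.polylines(o,[T(np.c_[c[0]+r*np.cos(a),c[1]+r*np.sin(a),0*a+.102])],1,(0,255,0),1)
d=np.array([np.cos(yaw),np.sin(yaw),0])
cv2.polylines(o,[T([c-d*.056,c+d*.056])],0,(255,0,0),1)
cv2.imwrite('pics/ov.png',o[20:620,:,::-1])
E
```

```text
[0.5781 0.2221 0.102 ] [[0.5323 0.2167 0.1   ]
 [0.6262 0.2253 0.1   ]] 0.09133939640678547
[[0.5131 0.1426 0.012 ]
 [0.5003 0.2893 0.012 ]
 [0.6444 0.3017 0.012 ]
 [0.6278 0.1516 0.012 ]] [0.5714 0.2213 0.012 ]
case edge check: lid bar dir [[0.6352 0.1765 0.14  ]
 [0.7528 0.1574 0.14  ]]
```

View pics/ov.png

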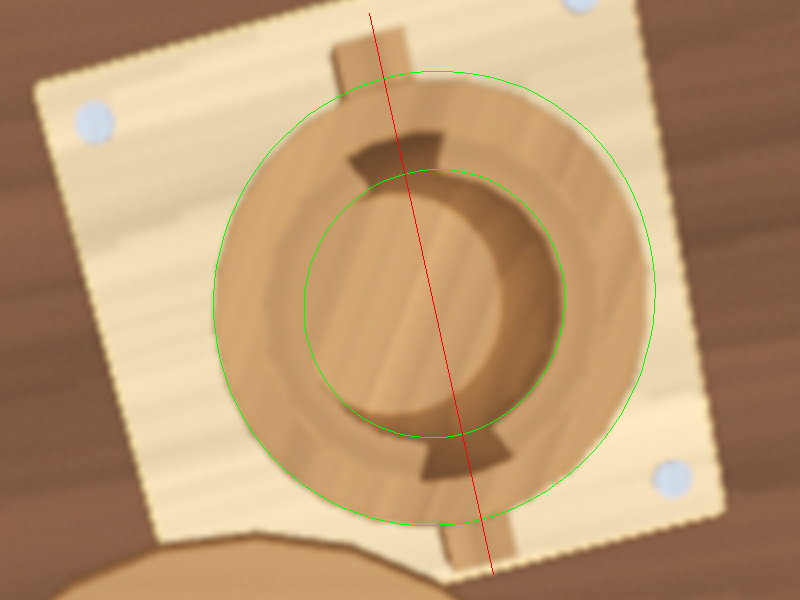

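The overlay fits well: the true rim centre is under 1 mm toward down-left of the model (about (367.3,141.9)), and the notch line matches the yaw of 0.09 rad. Now checking where the lid sits in the hand.

```bash
python3 - <<'E'
from h import *
np.set_printoptions(precision=4,suppress=True)
s=telemetry.get_state();p=np.array(s['eef_pos']);psi=s['ee_rot'][2]
A=np.array([[np.cos(psi),np.sin(psi)],[np.sin(psi),-np.cos(psi)]])
rel=lambda q:(A@(q[:,:2]-p[:2]).T).T*1000
print('disc apex',rel(back('wrist',[(323,199)],.2445)),'disc sides',rel(back('wrist',[(240,262),(409,262)],.2445)))
print('bar near end',rel(back('wrist',[(311,230),(337,230)],.2785)))
c=back('wrist',[(367.3,141.9)],.102)[0];print(c,'rim in tool',rel(c[None]), 'turn',psi-(np.pi+.091))
# after turn to jar yaw
psi2=np.pi+.091;B=np.array([[np.cos(psi2),np.sin(psi2)],[np.sin(psi2),-np.cos(psi2)]]);print('in turned frame',B@(c[:2]-p[:2])*1000)
print(s['q'])
E
```

```text
disc apex [[42.0972 -0.8049]] disc sides [[ 12.7387 -39.148 ]
 [ 12.7628  38.9613]]
bar near end [[36.5039 -5.0749]
 [36.5076  4.2005]]
[0.5787 0.2214 0.102 ] rim in tool [[64.7762 34.4897]] turn -0.25199373122019475
in turned frame [54.1309 49.5514]
[ 0.5653  0.3235  0.0133 -0.     -1.2604 -2.2971]
```

servo_tool --series '[[[0,0,0,-0.084],[0,0,0,-0.084],[0,0,0,-0.084],[5,5,0,0],[9,8,0,0],[10,9,0,0],[10,9,0,0],[10,9,0,0],[7,6,0,0],[3,3.5,0,0]]]'

```text
t: 19.02
eef_pos: [0.5775, 0.2225, 0.25]
ee_rot: [3.141, 0.001, -3.05]
force: [-0.1, -1.2, -0.1]
width: 0.0119
gripper_force: 29.9
```

servo_tool --series '[[[0,0,6,0],[0,0,12,0],[0,0,16,0],[0,0,18,0],[0,0,18,0],[0,0,14,0],[0,0,10,0],[0,0,5,0],[0,0,0,0],[0,0,0,0]]]'

```text
t: 19.85
eef_pos: [0.5794, 0.2213, 0.1508]
ee_rot: [-3.141, 0.0, -3.051]
force: [0.0, -0.5, -0.7]
width: 0.0118
gripper_force: 29.9
```

```bash
python3 - <<'E'
from h import *
np.set_printoptions(precision=4,suppress=True)
s=telemetry.get_state();p=np.array(s['eef_pos']);psi=s['ee_rot'][2]
print(s['t'],p,s['ee_rot'],s['q'])
A=np.array([[np.cos(psi),np.sin(psi)],[np.sin(psi),-np.cos(psi)]])
print('to go',A@(np.array([.5787,.2214])-p[:2])*1000,'turn',(psi%(2*np.pi))-(np.pi+.091))
ims=[grab(c) for c in('scene','side')]
o=[]
for c,im in zip(('scene','side'),ims):
    u,v=proj(c,[[.5787,.2214,.11]])[0].astype(int)
    o.append(cv2.resize(im[v-45:v+45,u-45:u+45],(400,400),interpolation=cv2.INTER_CUBIC))
cv2.imwrite('pics/ins.png',np.hstack(o)[:,:,::-1])
E
```

```text
19.85 [0.5794 0.2213 0.1508] [-3.1415  0.0004 -3.0509] [ 0.6795  0.3265 -0.2174  0.0004 -1.0267 -2.1597]
to go [0.6908 0.143 ] turn -0.0002679588750802431
```

View pics/ins.png

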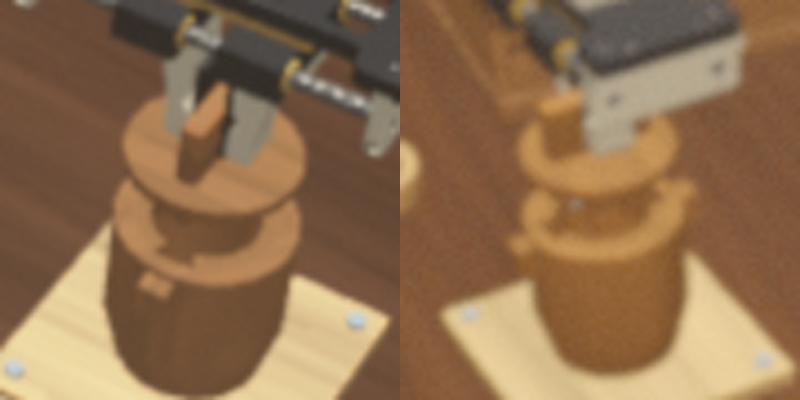

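Both views show the lid hanging level over the mouth, with the bar in line with the ears. Descending slowly.

servo_tool --series '[[[0.5,0,2,0],[0,0,2.5,0],[0,0,2.5,0],[0,0,2.5,0],[0,0,2.5,0],[0,0,2.5,0],[0,0,2.5,0],[0,0,2.5,0],[0,0,1.5,0],[0,0,0,0]]]'

```text
t: 20.78
eef_pos: [0.5783, 0.2211, 0.1289]
ee_rot: [-3.141, -0.001, -3.051]
force: [0.2, 0.5, -2.0]
width: 0.0116
gripper_force: 29.9
```

servo_tool --series '[[[0,0,2,0],[0,0,2,0],[0,0,2,0],[0,0,2,0],[0,0,2,0],[0,0,1.5,0],[0,0,1,0],[0,0,0.5,0],[0,0,0,0],[0,0,0,0]]]'

```text
t: 21.62
eef_pos: [0.5785, 0.2213, 0.1165]
ee_rot: [3.142, 0.0, -3.051]
force: [-0.7, -1.0, -0.9]
width: 0.0118
gripper_force: 29.9
```

servo_tool --series '[[[0,0,0.8,0],[0,0,0.7,0],[0,0,0.5,0],[0,0,0.5,0],[0,0,0.5,0],[0,0,0,0],[0,0,0,0],[0,0,0,0],[0,0,0,0],[0,0,0,0]]]'

```text
t: 22.45
eef_pos: [0.5787, 0.2214, 0.1155]
ee_rot: [3.141, 0.001, -3.05]
force: [-6.0, -0.3, 12.5]
width: 0.0117
gripper_force: 29.9
```

Seated at the predicted height with 12 N. Easing the push and turning clockwise (+ about tool z).

servo_tool --series '[[[0,0,-0.8,0],[0,0,0,0.03],[0,0,0,0.05],[0,0,0,0.05],[0,0,0,0.05],[0,0,0,0.05],[0,0,0,0.05],[0,0,0,0.05],[0,0,0,0.04],[0,0,0,0.02]]]'

```text
t: 23.28
eef_pos: [0.5794, 0.2214, 0.1155]
ee_rot: [3.141, 0.002, 2.841]
force: [1.1, -0.9, 4.4]
width: 0.012
gripper_force: 30.0
```

servo_tool --series '[[[0,0,0,0.03],[0,0,0,0.05],[0,0,0,0.05],[0,0,0,0.05],[0,0,0,0.05],[0,0,0,0.05],[0,0,0,0.05],[0,0,0,0.04],[0,0,0,0.02],[0,0,0,0]]]'

```text
t: 24.12
eef_pos: [0.5794, 0.2214, 0.1155]
ee_rot: [3.14, 0.001, 2.452]
force: [-0.7, -1.1, 4.8]
width: 0.0119
gripper_force: 29.9
```

servo_tool --series '[[[0,0,0,0],[0,0,0,0],[0,0,0,0],[0,0,0,0],[0,0,0,0],[0,0,0,0],[0,0,0,0],[0,0,0,0],[0,0,0,0],[0,0,0,0]]]'

```text
t: 24.95
eef_pos: [0.5794, 0.2214, 0.1155]
ee_rot: [3.14, 0.001, 2.453]
force: [0.8, -1.0, 4.8]
width: 0.0116
gripper_force: 29.9
```

```bash
python3 - <<'E'
from h import *
s=telemetry.get_state();print(s['q'],s['moment'],(np.pi+.091-s['ee_rot'][2]%(2*np.pi))*57.3)
grab('side')
print([(np.round(d['position'],3).tolist(),round(d['conf'],2)) for n in('cover_tab','lid_grip') for d in recognise('side',n)[:1]])
E
```

```text
[ 6.79936778e-01  3.58642031e-01 -2.59761831e-01  1.07875327e-03
 -9.50543177e-01 -2.94023481e+00] [-0.51527081  0.04989894 -0.02879282] 44.68692368272702
[([0.581, 0.201, 0.111], 0.82)]
```

```bash
python3 -c "
from station import ticket;print(ticket.job_done())"
```

```text
the job is handed in; nothing more can be done
None
```

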